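Strap the towel bar down in its holder

TASK

Unhook the U-shaped steel strap clamp from its stand by lifting it past the hook's tip, stand it upright on its two feet on the bare worktop and let go of it. Then take it again by the grip block on its top, pass it over the bar in the wooden holder with a leg on each side, both legs down through the two slots at once, until its crown lies fully home on the bar, and let go. Leave the salt shaker behind the work, the garlic and the tin by the tape roll where they are.

Things in the scene. Friction and masses are not known exactly. Their poses are not given: they have to be found in the camera images.
- clamp: Loose steel strap, 20 mm wide, bent to an angular U, open side down, 110-170 g; starts hanging by its crown on the hook. Origin midway between its two feet; z up, y leg to leg, x across the strap; symmetric under a half turn. Legs 6 mm (y) x 20 mm (x) at y = -22 and +22 mm: 50 mm over outsides. Crown underside z = 60, top z = 65 mm, corners slanted above z = 53. Stands by itself on its feet.
- clamp_grip (a point): Middle of the solid steel grip block on the clamp's crown: 16 mm (clamp x) by 22 mm (clamp y), from z = 65 to 90 mm of the clamp; this point at z = 78 mm. While the clamp hangs, the block is hidden between the hook's lip and post, so only the legs just below the crown can be gripped, over their outsides.
- hook: Fixed dark steel stand, base plate 85 x 80 x 8 mm, with one deep upturned strip hook 28 mm wide (y). Origin on the worktop under the hook's middle; z up; the hook opens to its -x, towards the robot. Inner floor (the crown hangs on it) at z = 110 mm; lip at x = -17 to -12 mm, post at x = +12 to +17 mm. The clamp hangs with axes along the hook's, about 2 mm play in x, 3 mm in y.
- hook_tip (a point): Middle of the top edge of the hook's upturned lip, 138 mm above the worktop, level with the post's top; a hanging clamp must rise 28 mm to clear it. The worktop midway between hook stand and holder is bare from about 0.34 to 0.44 m ahead of the robot's base.
- holder: Fixed bar holder: two wooden side walls 80 mm long (x), 66 mm high, inner faces at y = -34 and +34 mm; between them a steel deck 8 mm thick, top at z = 50 mm; a fixed steel bar, 18 mm diameter, 152 mm long, along x at y = 0, its top at z = 70 mm. In the deck two through slots at x = 0, y = -22 and +22 mm, each 25 mm (x) by 11 mm (y). Origin on the worktop under its middle; z up.
- holder_seat (a point): Top of the bar midway between the two slots, 70 mm above the worktop: the crown's underside rests here when fully home. The clamp's origin is then 10 mm above the holder's, with their x axes parallel, either way round.
- salt: Loose salt shaker, 44 mm diameter, 90 mm high, standing alone behind the hook stand and holder; origin under its centre. Leave alone.
- garlic: Loose garlic bulb, about 55 mm wide and 54 mm high, on the worktop; origin under its centre. Leave alone.
- beans: Loose food tin, 75 mm diameter, 110 mm high, standing alone on the worktop between the tape roll and the chopping board; origin under its centre. Leave alone.

How it is judged:
By the outcome, as a careful person would: the job done as asked, in the order asked, and still so for the second after the job is handed in, with the robot touching nothing.
It also fails if it takes over 56 s, if anything falls off the work surface, if the arm or the gripper's body presses on something with over 40 N, if the wrist force passes 120 N, or if a joint passes its speed limit or range.

ROBOT

A 6-joint arm with a two-finger parallel gripper is mounted at the origin on a cart in front of the work surface, level with it; the furniture and walls round the work are solid. World frame = base frame: x ahead of the robot, y to its left, z up, the work surface at z = 0. Lengths are in m, angles in degrees, forces in N, time in s.
With the tool pointing down it reaches from about 0.4 to 0.825 m from the base axis. Payload 7 kg.
Tool frame: the origin (TCP) lies on the centre line of the jaws, within the pads' length; the fingertips stand 11 mm ahead of it and the grasp point (between the pads) lies 8 mm behind it; z points along the fingers, y is the line along which they close (so a half turn about z gives the same grasp; the last joint's range is limited). The gripper opens to 88 mm and grips with 3 to 60 N. Pads are 19 mm wide; open, the fingers measure 130 mm over their backs; the gripper's body (78 mm by 193 mm) begins 47 mm behind the grasp point.
Start: joints at [81.194, 20.546, 0.682, 0, -70.136, -16.507], TCP at [0.289, 0.61, 0.238] pointing down, gripper open.
Joint ranges: [-176.03, 176.03], [-82.01, 121.73], [-58.28, 71.71], [-173.87, 95.51], [-174.79, -0.11], [-173.66, 173.66]. Speed limits (degrees/s): [136.94, 136.94, 172.46, 180, 180, 180].

INTERFACE

Orientations are given as [roll, pitch, yaw] about the fixed x, y, z axes, in that order (R = Rz(yaw) Ry(pitch) Rx(roll)).
In Python, from plant import r, capture, camera_model, job gives the robot as it stands.
- The arm moves only by the tool drive_tool, never from a script. Its argument "increments" is a list that holds one entry, the list of rows, each a list of 5 numbers: the gripper's target within -1 to 1 (fully open at 1, half-way at 0, shut at -1), then the shift along the tool's x, y, z scaled (see below), then the turn about the tool's z scaled (see below). In form: [[[gripper, tx, ty, tz, roll], ...]]. A call has 1 to 5 rows; each row is the pose to reach, as a shift and turn from the pose commanded when the call began, along the tool's axes at that moment, turning the shorter way round; what a row does not reach only later rows make up. The controller multiplies each number of a shift by 120 mm and each number of a turn by 360 degrees. A row lasts 1/8 s, in which the tool goes at most 62.5 mm and 10.7 degrees, less where a joint would pass 70% of its speed; a pose out of reach is approached as far as the arm can. A call with a number of a shift or a turn outside -1 to 1 is refused whole. A call with a gripper value outside its range is refused whole. The fingers move at their own pace and stop on an object; "squeeze" is the grip in N (left out, the last holds). Time passes only in rows, so rows that repeat a pose let the fingers close. It gives the time, the measured TCP pose, the force, the opening and the grip force at its end, in the units of the state.
- r.get_state(): the state, without advancing time (a new reading comes with each control period).
- capture(name): name is "side" or "top" or "wrist"; returns the picture (400x640x3 uint8, red, green, blue); there is no depth.
- camera_model(name): a dict with "camera_matrix" (3x3 intrinsics, pixels), "rvec" (rotation vector, rad) and "tvec" (3), from world to camera coordinates, as OpenCV has them. Camera axes: x right, y down, z forward; pixel columns grow to the right and rows downward; lengths in m; the calibration is good to about 2 mm. A picture is of the moment at which its call begins: read the wrist's pose just before it. camera_model takes no time and is no camera call; for the wrist camera it gives the pose at the moment of the call.
- job.close_job(): hands the job in; it is judged then, once.
The state is a dict: "time_s": time; "joints": joint angles; "qd": joint speeds; "joint_torque": joint torques, N m; "tcp_pos": TCP position; "eef_rot": TCP orientation; "contact_force": force on the tool from outside, world axes, zero at the start; "moment": the same for the moment, N m; "gripper_width": finger opening in m; "gripper_force": force on a finger pad.
Only numpy, scipy, OpenCV 4.12 (cv2) and the standard library are available. Lean on these libraries where they do the work, as an engineer would, in place of code of your own. Each camera call takes 0.05 s, during which the arm holds its last target. There are 200 camera calls.

## Working session

There is one attempt and no reset: what is moved stays moved. The work goes in short steps, Python scripts to look and compute and a tool call to move; the robot and the scene stay as the last step left them, time stands still between calls to the robot, and variables do not carry over. Pictures are saved under pics/ and viewed, at most 10 in all, crops included, and the job is handed in when it is done.

Besides the shell and the picture viewer there is one more tool, called after ">>>" as name(argument=value, ...) on one line, values as JSON. drive_tool: Moves the arm, as the interface text tells. Its arguments: {"type":"object","properties":{"increments":{"type":"array"},"squeeze":{"type":"number"}},"required":["increments"]}

```bash
mkdir -p pics; ls
cat > h.py <<'E'
import numpy as np, cv2
from plant import r, capture, camera_model, job
def snap(name,fn=None):
    m=camera_model(name); im=np.array(capture(name))
    if fn: cv2.imwrite('pics/'+fn,im[:,:,::-1])
    return im,m
def ray(m,u,v):
    K=np.array(m["camera_matrix"]);R=cv2.Rodrigues(np.array(m["rvec"],float))[0];t=np.array(m["tvec"],float).ravel()
    d=R.T@np.linalg.inv(K)@[u,v,1]; return -R.T@t,d
def onz(m,u,v,z):
    c,d=ray(m,u,v); return c+d*(z-c[2])/d[2]
def proj(m,P):
    return cv2.projectPoints(np.array(P,float).reshape(-1,3),np.array(m["rvec"],float),np.array(m["tvec"],float),np.array(m["camera_matrix"],float),None)[0].reshape(-1,2)
E
python3 - <<'E'
from h import *
for n in ("side","top"):
    im,m=snap(n,n+'0.png'); c,d=ray(m,320,200); print(n,c.round(3),d.round(3))
s=r.get_state();print(s['time_s'],s['tcp_pos'],s['eef_rot'])
E
```

```text
pics
side [0.353 0.507 0.738] [ 0.089 -0.767 -0.635]
top [ 0.358 -0.269  1.047] [ 0.089 -0.006 -0.996]
0.1 [0.28844352 0.60981449 0.23672578] [ 1.79915426e+02 -8.18760689e-03 -2.53174839e+01]
```

View pics/top0.png

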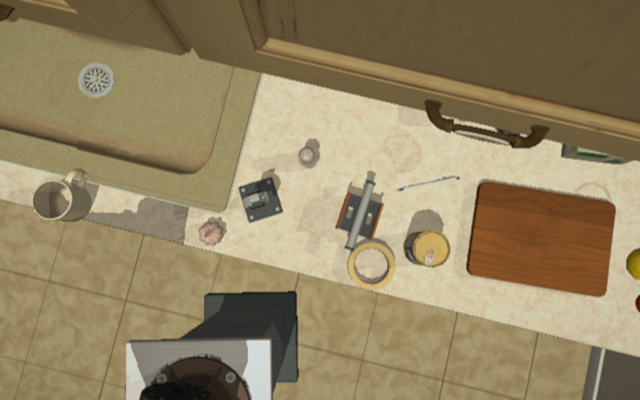

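View pics/side0.png

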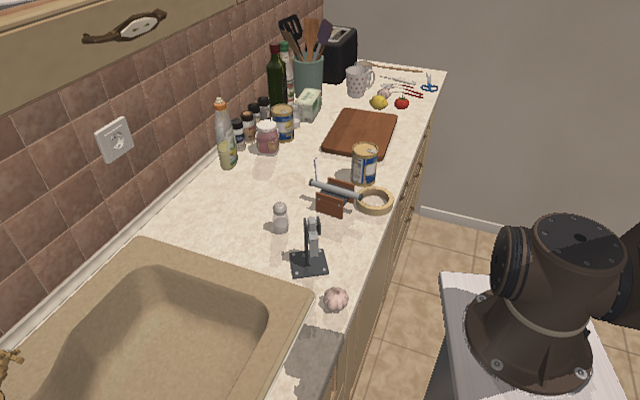

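The top view shows the hook stand at about (261,200) with the clamp on it, the holder at about (360,213), the salt at (309,155), the garlic at (211,231) and the tin at (427,249). I'll take a zoomed view for exact pixels.

Run:
```python
from h import *
t=cv2.imread('pics/top0.png'); s=cv2.imread('pics/side0.png')
a=cv2.resize(t[165:235,225:395],None,fx=4.7,fy=4.7,interpolation=cv2.INTER_CUBIC)
b=cv2.resize(s[170:285,270:400],(300,265),interpolation=cv2.INTER_CUBIC)
o=np.zeros((a.shape[0]+265,a.shape[1],3),np.uint8);o[:a.shape[0]]=a;o[a.shape[0]:,:300]=b
cv2.imwrite('pics/crop0.png',o)
m=camera_model('top')
def mask(x0,x1,y0,y1,f,z):
    sub=t[y0:y1,x0:x1].astype(int);k=f(sub).astype(np.uint8)
    cs=cv2.findContours(k,cv2.RETR_EXTERNAL,cv2.CHAIN_APPROX_NONE)[0];c=max(cs,key=cv2.contourArea).reshape(-1,2)+[x0,y0]
    P=np.array([onz(m,u,v,z)[:2] for u,v in c],np.float32); print(cv2.minAreaRect((P*1000)),cv2.minAreaRect(c.astype(np.float32)))
mask(225,300,170,230,lambda q:q.max(2)<85,.008)
mask(330,395,165,255,lambda q:(q[...,2]-q[...,0]>60)&(q[...,2]<190)&(q[...,1]<100),.066)
for n,p,z in (('salt',(309,155),.09),('garlic',(211,231),.03),('tin',(430,249),.11)): print(n,onz(m,*p,z).round(3))
```

```text
((457.633544921875, -142.09693908691406), (81.1015853881836, 76.54564666748047), 16.486988067626953) ((260.2917175292969, 198.78663635253906), (36.03972625732422, 34.515846252441406), 72.25532531738281)
((425.40069580078125, -322.81494140625), (4.65493106842041, 77.99897003173828), 70.063720703125) ((343.0, 209.49998474121094), (2.2135939598083496, 36.99864196777344), 18.434947967529297)
salt [ 0.538 -0.254  0.09 ]
garlic [ 0.387 -0.036  0.03 ]
tin [ 0.34  -0.491  0.11 ]
```

View pics/crop0.png

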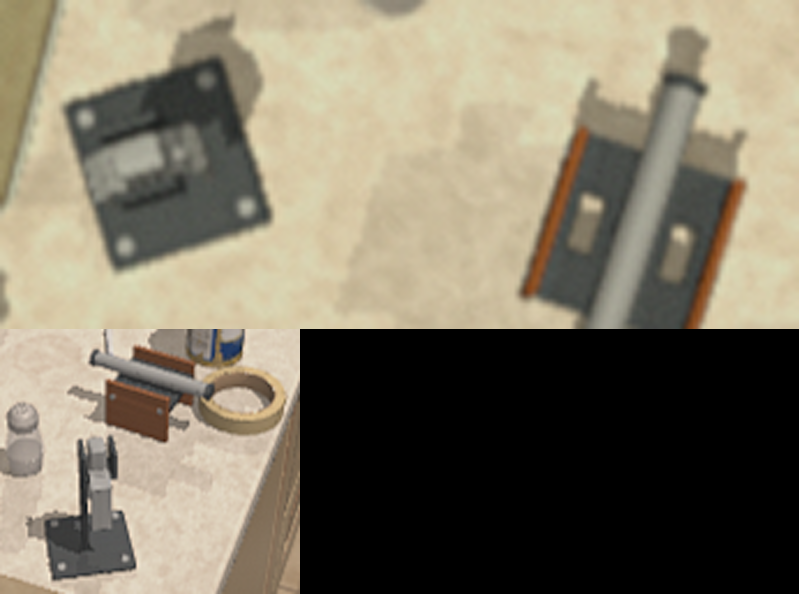

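```bash
cat >> h.py <<'E'
def plan(x,y,z,yaw,n=1,start=None):
    s=r.get_state(); p=np.array(s['tcp_pos']) if start is None else np.array(start[:3]); w=s['eef_rot'][2] if start is None else start[3]
    dw=(yaw-w+180)%360-180; dp=(np.array([x,y,z])-p)/n
    for i in range(n):
        a=np.radians(w+dw*i/n)
        print(np.round([dp@[np.cos(a),np.sin(a),0]/.12,dp@[np.sin(a),-np.cos(a),0]/.12,-dp[2]/.12,-dw/n/360],3).tolist())
def st():
    s=r.get_state(); print(round(s['time_s'],2),np.round(s['tcp_pos'],4),np.round(s['eef_rot'],2),'w',round(s['gripper_width'],4),'F',np.round(s['contact_force'],1),'g',s['gripper_force'],'q',np.round(s['joints'],1))
E
python3 - <<'E'
from h import *
plan(.44,-.142,.25,-163,7)
m=camera_model('wrist');s=r.get_state();c,d=ray(m,320,200);print((c-s['tcp_pos']).round(3),d.round(3),np.array(m['camera_matrix']).round(0).tolist())
E
```

```text
[0.546, 0.732, -0.016, 0.055]
[0.76, 0.505, -0.016, 0.055]
[0.886, 0.22, -0.016, 0.055]
[0.908, -0.091, -0.016, 0.055]
[0.825, -0.391, -0.016, 0.055]
[0.645, -0.646, -0.016, 0.055]
[0.39, -0.826, -0.016, 0.055]
[ 0.07  -0.034  0.147] [-0.252  0.126 -0.959] [[330.0, 0.0, 323.0], [0.0, 330.0, 202.0], [0.0, 0.0, 1.0]]
```

>>> drive_tool(increments=[[[1,0.27,0.37,-0.01,0.028],[1,0.546,0.732,-0.016,0.055],[1,0.546,0.732,-0.016,0.055]]])

```text
time_s: 0.48
tcp_pos: [0.3107, 0.4996, 0.24]
eef_rot: [180.0, 0.0, -45.3]
contact_force: [0.5, 1.0, 1.1]
gripper_width: 0.0879
gripper_force: 0.0
```

>>> drive_tool(increments=[[[1,0.38,0.25,-0.01,0.028],[1,0.76,0.505,-0.016,0.055]]])

```text
time_s: 0.72
tcp_pos: [0.3317, 0.3945, 0.2409]
eef_rot: [180.0, -0.0, -65.1]
contact_force: [1.0, 0.4, 0.5]
gripper_width: 0.0877
gripper_force: 0.0
```

>>> drive_tool(increments=[[[1,0.44,0.11,-0.01,0.028],[1,0.886,0.22,-0.016,0.055]]])

```text
time_s: 0.98
tcp_pos: [0.353, 0.2866, 0.2433]
eef_rot: [-180.0, -0.0, -85.0]
contact_force: [1.1, -0.2, 0.5]
gripper_width: 0.0882
gripper_force: 0.0
```

>>> drive_tool(increments=[[[1,0.45,-0.05,-0.01,0.028],[1,0.908,-0.09,-0.016,0.055]]])

```text
time_s: 1.23
tcp_pos: [0.3738, 0.1792, 0.2454]
eef_rot: [-180.0, 0.0, -104.7]
contact_force: [0.9, -0.1, -0.3]
gripper_width: 0.0879
gripper_force: 0.0
```

>>> drive_tool(increments=[[[1,0.41,-0.2,-0.01,0.028],[1,0.825,-0.39,-0.016,0.055]]])

```text
time_s: 1.48
tcp_pos: [0.3944, 0.0716, 0.2475]
eef_rot: [-180.0, 0.0, -124.5]
contact_force: [0.7, 0.5, -0.2]
gripper_width: 0.0873
gripper_force: 0.0
```

>>> drive_tool(increments=[[[1,0.32,-0.32,-0.01,0.028],[1,0.645,-0.646,-0.016,0.055]]])

```text
time_s: 1.72
tcp_pos: [0.4149, -0.0362, 0.2494]
eef_rot: [-180.0, 0.1, -144.4]
contact_force: [0.9, 0.6, 0.2]
gripper_width: 0.0876
gripper_force: 0.0
```

>>> drive_tool(increments=[[[1,0.2,-0.41,-0.01,0.028],[1,0.39,-0.826,-0.016,0.055],[1,0.39,-0.826,-0.016,0.055]]])

```text
time_s: 2.1
tcp_pos: [0.4349, -0.1456, 0.2504]
eef_rot: [180.0, -0.1, -164.3]
contact_force: [-1.8, -0.4, -0.9]
gripper_width: 0.0873
gripper_force: 0.0
```

Run:
```python
from h import *
st(); im,m=snap('wrist','w1.png'); st()
for n,P in (('plate',(.457,-.142,.008)),('tip',(.445,-.146,.138)),('holder',(.42,-.335,.05)),('tcp+19',np.array(r.get_state()['tcp_pos'])-[0,0,.011])): print(n,proj(m,P).round())
```

```text
2.1 [ 0.4349 -0.1456  0.2504] [ 1.800e+02 -9.000e-02 -1.643e+02] w 0.0873 F [-1.8 -0.4 -0.9] g 0.0 q [  6.2  -0.8 -24.1   0.  -66.8 -80.5]
2.15 [ 0.4347 -0.1441  0.2504] [ 1.7998e+02 -7.0000e-02 -1.6411e+02] w 0.0879 F [-0.2  0.8  0. ] g 0.0 q [  6.4  -0.9 -24.1  -0.  -66.9 -80.5]
plate [[320. 190.]]
tip [[319. 214.]]
holder [[148. 116.]]
tcp+19 [[325. 260.]]
```

View pics/w1.png

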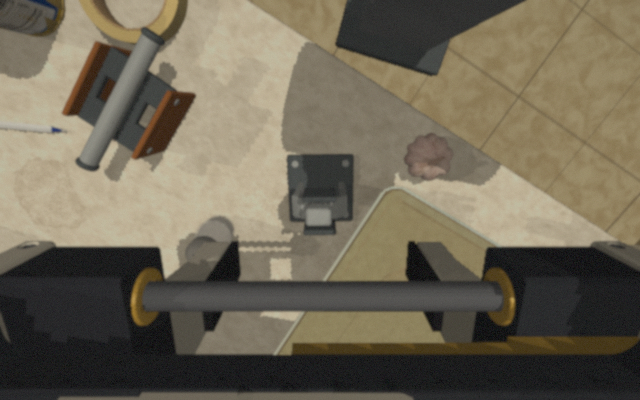

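The wrist view shows the hook plate at (288–353, 155–235), nearly aligned with the tool, the clamp's grip block at (318,217), and the holder at (130,98).

Run:
```python
from h import *
t=cv2.imread('pics/w1.png')
a=cv2.resize(t[145:245,270:370],(400,400),interpolation=cv2.INTER_CUBIC)
b=cv2.resize(t[20:180,45:205],(400,400),interpolation=cv2.INTER_CUBIC)
cv2.imwrite('pics/c1.png',np.hstack([a,b]))
```

```text
(no output)
```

View pics/c1.png

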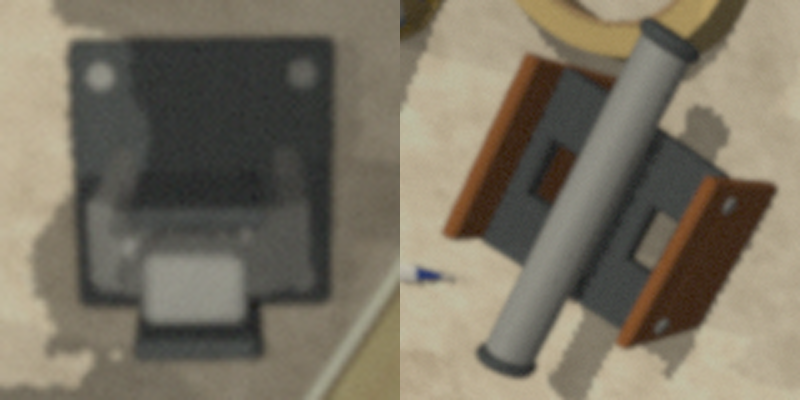

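Run:
```python
from h import *
# wrist model at time of picture: same held pose
m=camera_model('wrist')
A=lambda u,v,z:onz(m,270+u/4,145+v/4,z)
B=lambda u,v,z:onz(m,45+(u-400)/2.5,20+v/2.5,z)
yaw=lambda p,q:np.degrees(np.arctan2((q-p)[1],(q-p)[0]))
pl=[A(70,40,.008),A(333,40,.008),A(330,300,.008),A(82,300,.008)]
print('plate',np.mean(pl,0).round(4),yaw(pl[1],pl[0])+90,yaw(pl[1],pl[2]),[np.linalg.norm(pl[i]-pl[i-1]).round(4) for i in range(4)])
bl=[A(143,252,.14),A(243,252,.14),A(245,323,.14),A(147,325,.14)]
print('block',np.mean(bl,0).round(4),yaw(bl[1],bl[0])+90,yaw(bl[3],bl[2])+90,[np.linalg.norm(bl[i]-bl[i-1]).round(4) for i in range(4)])
p=[A(137,340,.138),A(262,340,.138)];print('post',np.mean(p,0).round(4))
# holder
e1,e2=B(668,42,.063),B(507,360,.063);print('bar',((e1+e2)/2).round(4),yaw(e1,e2),np.linalg.norm(e1-e2))
L=[B(532,60,.066),B(455,236,.066)];R=[B(712,180,.066),B(627,345,.066)]
print('walls',np.mean(L+R,0).round(4),yaw(*L),yaw(*R),np.linalg.norm(np.mean(L,0)-np.mean(R,0)),np.linalg.norm(L[0]-L[1]),np.linalg.norm(R[0]-R[1]))
# top view
mt=camera_model('top');T=lambda u,v,z:onz(mt,225+u/4.7,165+v/4.7,z)
t=[T(65,103,.008),T(218,58,.008),T(270,217,.008),T(118,270,.008)];print('plate top',np.mean(t,0).round(4),yaw(t[1],t[0])-90,yaw(t[2],t[3])-90)
t=[T(120,145,.14),T(165,138,.14),T(160,170,.14),T(122,178,.14)];print('block top',np.mean(t,0).round(4))
t=[T(590,222,.05),T(678,254,.05)];print('slots top',np.mean(t,0).round(4),yaw(t[1],t[0])-90,np.linalg.norm(t[0]-t[1]))
st()
```

```text
plate [ 0.4549 -0.1402  0.008 ] 15.987468866409841 16.86108423418356 [np.float64(0.0814), np.float64(0.0776), np.float64(0.0814), np.float64(0.0776)]
block [ 0.4464 -0.1441  0.14  ] 15.976051198843379 197.21896939849182 [np.float64(0.0159), np.float64(0.0204), np.float64(0.0155), np.float64(0.0204)]
post [ 0.4579 -0.1397  0.138 ]
bar [ 0.414  -0.3559  0.063 ] -19.197146668529292 0.14422869033200322
walls [ 0.4135 -0.3547  0.066 ] -17.978892940847178 -18.02967591776005 0.07332468812192548 0.07513292691183517 0.0760588205635736
plate top [ 0.456  -0.1429  0.008 ] 15.189256044130914 17.971276104935356
block top [ 0.4456 -0.1482  0.14  ]
slots top [ 0.4124 -0.3592  0.05  ] -21.382628538982985 0.04233467294135308
2.15 [ 0.4347 -0.1441  0.2504] [ 1.7998e+02 -7.0000e-02 -1.6411e+02] w 0.0879 F [-0.2  0.8  0. ] g 0.0 q [  6.4  -0.9 -24.1  -0.  -66.9 -80.5]
```

Run:
```python
from h import *
plan(.446,-.1443,.25,-163.5)
```

```text
[-0.09, -0.027, 0.004, -0.002]
```

>>> drive_tool(increments=[[[1,-0.09,-0.027,0,-0.002],[1,-0.09,-0.027,0.4,-0.002],[1,-0.09,-0.027,0.8,-0.002],[1,-0.09,-0.027,0.8,-0.002]]])

```text
time_s: 2.65
tcp_pos: [0.4444, -0.1414, 0.1525]
eef_rot: [179.9, -0.4, -163.0]
contact_force: [0.4, 0.2, 1.8]
gripper_width: 0.0874
gripper_force: 0.0
```

Run:
```python
from h import *
im,m=snap('wrist','w2.png'); st(); plan(.446,-.1443,.092,-163.5)
bl=proj(m,(.4464,-.1441,.14));print(bl)
u,v=bl[0].astype(int); cv2.imwrite('pics/c2.png',cv2.resize(cv2.imread('pics/w2.png')[100:350,195:445],(500,500),interpolation=cv2.INTER_CUBIC))
```

```text
2.7 [ 0.4462 -0.1417  0.1549] [ 1.8000e+02 -1.5000e-01 -1.6299e+02] w 0.0877 F [ 0.7 -0.4  1.2] g 0.0 q [  6.6   5.3 -31.3   0.  -53.6 -79.6]
[0.008, -0.02, 0.524, 0.001]
[[316.59925749 259.86013896]]
```

View pics/c2.png

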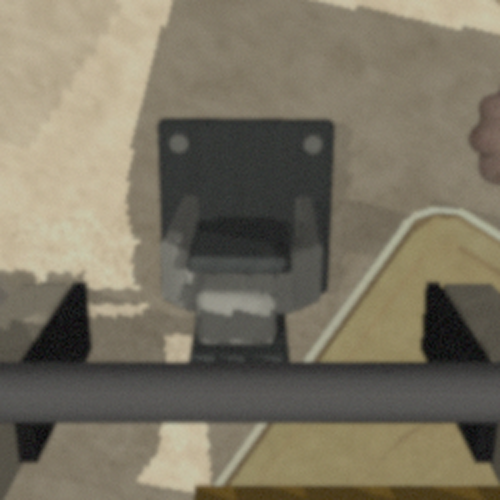

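Run:
```python
from h import *
st();m=camera_model('wrist');p=onz(m,313,259,.14);print(p);print(proj(m,r.get_state()['tcp_pos']))
plan(.446,p[1],.092,-163.5)
```

```text
2.7 [ 0.4462 -0.1417  0.1549] [ 1.8000e+02 -1.5000e-01 -1.6299e+02] w 0.0877 F [ 0.7 -0.4  1.2] g 0.0 q [  6.6   5.3 -31.3   0.  -53.6 -79.6]
[ 0.44944711 -0.14611837  0.14      ]
[[322.60364633 269.17513549]]
[0.012, -0.035, 0.524, 0.001]
```

>>> drive_tool(increments=[[[1,0,-0.037,0.1,0.001],[1,0,-0.037,0.25,0.001],[1,0,-0.037,0.4,0.001],[1,0,-0.037,0.52,0.001],[1,0,-0.037,0.52,0.001]]])

```text
time_s: 3.32
tcp_pos: [0.4472, -0.147, 0.0923]
eef_rot: [180.0, -0.0, -163.6]
contact_force: [-0.7, 0.2, 0.1]
gripper_width: 0.0875
gripper_force: 0.0
```

>>> drive_tool(increments=[[[0.3,0,0,0,0],[0.1,0,0,0,0],[0,0,0,0,0],[-0.2,0,0,0,0],[-0.4,0,0,0,0]]], squeeze=12)

```text
time_s: 3.95
tcp_pos: [0.4472, -0.1467, 0.0928]
eef_rot: [180.0, 0.0, -163.6]
contact_force: [-1.2, 2.6, 3.6]
gripper_width: 0.0508
gripper_force: 12.0
```

```bash
python3 -c "
from h import *
st()"
```

```text
3.95 [ 0.4472 -0.1467  0.0928] [ 1.7998e+02  1.0000e-02 -1.6355e+02] w 0.0508 F [-1.2  2.6  3.6] g 11.969108507037163 q [  5.9  10.1 -35.5  -0.  -44.4 -79.4]
```

>>> drive_tool(increments=[[[-1,0,0,0,0],[-1,0,0,-0.1,0],[-1,0,0,-0.2,0],[-1,0,0,-0.35,0],[-1,0,0,-0.35,0]]], squeeze=35)

```text
time_s: 4.58
tcp_pos: [0.4485, -0.147, 0.1364]
eef_rot: [-179.9, 0.2, -163.5]
contact_force: [1.0, -0.6, -1.5]
gripper_width: 0.0499
gripper_force: 34.9
```

>>> drive_tool(increments=[[[-1,0,0,-0.2,0],[-1,0,0,-0.4,0],[-1,0,0,-0.6,0],[-1,0,0,-0.6,0]]])

```text
time_s: 5.08
tcp_pos: [0.4482, -0.147, 0.208]
eef_rot: [-180.0, 0.2, -163.6]
contact_force: [-0.1, -0.1, -2.3]
gripper_width: 0.0498
gripper_force: 34.9
```

Run:
```python
from h import *
st(); im,m=snap('side','s2.png'); a=im[:,:,::-1]
cv2.imwrite('pics/c3.png',cv2.resize(a[150:300,250:400],(450,450),interpolation=cv2.INTER_CUBIC))
plan(.40,-.245,.2,-180,2)
```

```text
5.08 [ 0.4482 -0.147   0.208 ] [-179.95    0.18 -163.55] w 0.0498 F [-0.1 -0.1 -2.3] g 34.87367816269398 q [  5.9   2.3 -26.7   0.  -60.8 -79.4]
[0.305, -0.336, 0.028, 0.023]
[0.254, -0.376, 0.028, 0.023]
```

View pics/c3.png

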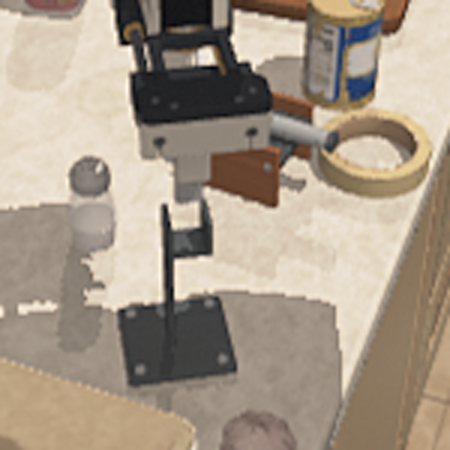

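The clamp is lifted clear of the hook and held squarely. The side crop shows it in the jaws above the empty hook. I'll carry it to the bare spot now.

Run:
```python
from h import *
plan(.393,-.243,.20,-163.5)
```

```text
[0.661, -0.64, 0.056, -0.0]
```

>>> drive_tool(increments=[[[-1,0.15,-0.15,0,0],[-1,0.35,-0.34,0,0],[-1,0.55,-0.53,0,0],[-1,0.66,-0.64,0,0],[-1,0.66,-0.64,0,0]]])

```text
time_s: 5.75
tcp_pos: [0.3918, -0.2436, 0.2053]
eef_rot: [179.9, -0.1, -163.7]
contact_force: [-0.3, -0.1, -1.1]
gripper_width: 0.0502
gripper_force: 34.9
```

>>> drive_tool(increments=[[[-1,0,0,0.2,0],[-1,0,0,0.45,0],[-1,0,0,0.7,0],[-1,0,0,0.95,0],[-1,0,0,0.95,0]]])

```text
time_s: 6.38
tcp_pos: [0.3913, -0.2422, 0.0904]
eef_rot: [179.8, -0.3, -163.6]
contact_force: [0.8, 0.5, 0.2]
gripper_width: 0.0501
gripper_force: 34.9
```

Run:
```python
from h import *
st(); plan(.393,-.243,.0435,-163.5)
```

```text
6.38 [ 0.3913 -0.2422  0.0904] [ 179.85   -0.29 -163.55] w 0.0501 F [0.8 0.5 0.2] g 34.87403333187103 q [ -7.1   9.5 -36.7  -0.  -44.1 -66.4]
[-0.011, -0.011, 0.39, -0.0]
```

Next, lower it gently to contact.

>>> drive_tool(increments=[[[-1,0,0,0.15,0],[-1,0,0,0.28,0],[-1,0,0,0.33,0],[-1,0,0,0.36,0],[-1,0,0,0.36,0]]])

```text
time_s: 7.0
tcp_pos: [0.3935, -0.243, 0.0498]
eef_rot: [-180.0, 0.0, -163.5]
contact_force: [0.4, -0.1, -0.2]
gripper_width: 0.0503
gripper_force: 34.9
```

>>> drive_tool(increments=[[[-1,0,0,0.01,0],[-1,0,0,0.02,0],[-1,0,0,0.02,0]]])

```text
time_s: 7.38
tcp_pos: [0.3931, -0.243, 0.0471]
eef_rot: [-180.0, 0.0, -163.6]
contact_force: [0.2, -0.0, -0.8]
gripper_width: 0.0503
gripper_force: 34.9
```

>>> drive_tool(increments=[[[-1,0,0,0.01,0],[-1,0,0,0.02,0],[-1,0,0,0.02,0]]])

```text
time_s: 7.75
tcp_pos: [0.393, -0.243, 0.0445]
eef_rot: [180.0, -0.0, -163.6]
contact_force: [-0.1, -0.1, -1.3]
gripper_width: 0.0501
gripper_force: 34.9
```

>>> drive_tool(increments=[[[-1,0,0,0.01,0],[-1,0,0,0.01,0]]])

```text
time_s: 8.0
tcp_pos: [0.393, -0.243, 0.0433]
eef_rot: [180.0, -0.0, -163.6]
contact_force: [0.5, 0.6, -1.2]
gripper_width: 0.0501
gripper_force: 34.9
```

>>> drive_tool(increments=[[[-1,0,0,0.008,0],[-1,0,0,0.008,0]]])

```text
time_s: 8.25
tcp_pos: [0.3931, -0.243, 0.0424]
eef_rot: [180.0, -0.0, -163.6]
contact_force: [-0.1, 0.1, -2.5]
gripper_width: 0.05
gripper_force: 34.9
```

>>> drive_tool(increments=[[[-1,0,0,0.008,0],[-1,0,0,0.008,0]]])

```text
time_s: 8.5
tcp_pos: [0.3932, -0.243, 0.0415]
eef_rot: [-180.0, 0.0, -163.6]
contact_force: [1.1, 0.3, 0.4]
gripper_width: 0.0498
gripper_force: 34.9
```

>>> drive_tool(increments=[[[-1,0,0,0.008,0],[-1,0,0,0.008,0]]])

```text
time_s: 8.75
tcp_pos: [0.3934, -0.2432, 0.0412]
eef_rot: [-180.0, 0.0, -163.5]
contact_force: [-1.9, 1.9, 9.1]
gripper_width: 0.0496
gripper_force: 34.9
```

>>> drive_tool(increments=[[[-1,0,0,0.006,0],[-1,0,0,0.006,0]]])

```text
time_s: 9.0
tcp_pos: [0.3936, -0.2432, 0.0411]
eef_rot: [-180.0, 0.0, -163.5]
contact_force: [-3.5, 1.6, 16.8]
gripper_width: 0.05
gripper_force: 34.9
```

>>> drive_tool(increments=[[[-1,0,0,-0.008,0],[0.2,0,0,-0.008,0],[0.3,0,0,-0.008,0],[0.4,0,0,-0.008,0],[0.4,0,0,-0.008,0]]], squeeze=10)

```text
time_s: 9.62
tcp_pos: [0.3931, -0.243, 0.0407]
eef_rot: [180.0, -0.0, -163.6]
contact_force: [0.1, 0.7, 0.7]
gripper_width: 0.061
gripper_force: 0.0
```

>>> drive_tool(increments=[[[0.4,0,0,-0.1,0],[0.4,0,0,-0.3,0],[0.4,0,0,-0.6,0],[0.4,0,0,-0.9,0],[0.4,0,0,-0.9,0]]])

```text
time_s: 10.25
tcp_pos: [0.395, -0.2435, 0.1523]
eef_rot: [-179.8, 0.3, -163.5]
contact_force: [0.1, 0.1, -0.3]
gripper_width: 0.0613
gripper_force: 0.0
```

Run:
```python
from h import *
st(); im,m=snap('wrist','w3.png'); st(); print(proj(m,(.393,-.243,.09)),proj(m,(.4135,-.355,.05)))
cv2.imwrite('pics/c4.png',cv2.resize(im[:,:,::-1][20:320,50:450],(800,600),interpolation=cv2.INTER_CUBIC))
```

```text
10.25 [ 0.395  -0.2435  0.1523] [-179.82    0.33 -163.53] w 0.0613 F [ 0.1  0.1 -0.3] g 0.0 q [ -7.2   4.7 -32.3   0.  -52.6 -66.4]
10.3 [ 0.3939 -0.2431  0.1506] [-179.91    0.2  -163.55] w 0.0616 F [ 0.2  0.6 -0.2] g 0.0 q [ -7.2   4.9 -32.4   0.  -52.5 -66.4]
[[324.36133013 221.73448062]] [[178.93527427 188.82021143]]
```

View pics/c4.png

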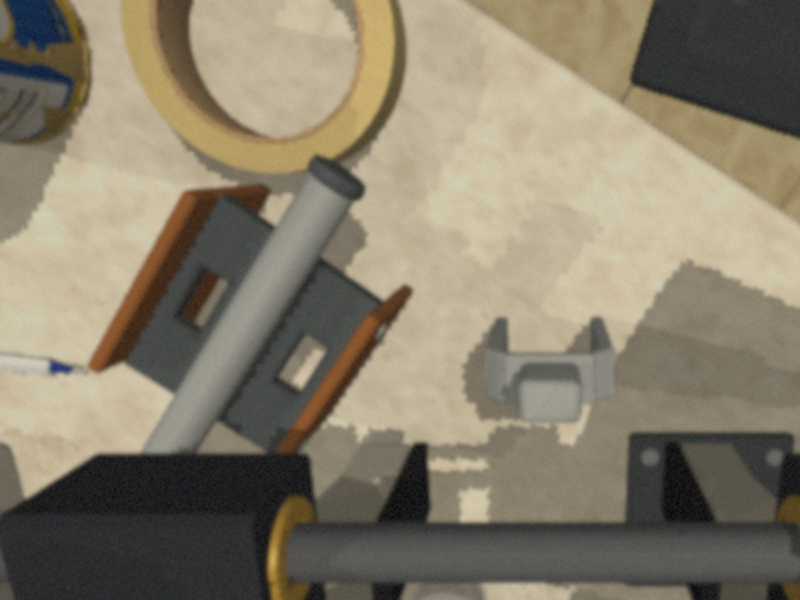

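The clamp stands upright on the worktop, with its block top at pixel (325,219.5), within about 1 mm of the predicted spot. Both slots are visible at about (151,169) and (201,201).

Run:
```python
from h import *
m=camera_model('wrist');C=lambda u,v,z:onz(m,50+u/2,20+v/2,z)
yaw=lambda p,q:np.degrees(np.arctan2((q-p)[1],(q-p)[0]))
R=[C(303,333,.05),C(328,349,.05),C(301,391,.05),C(277,378,.05)];L=[C(206,268,.05),C(230,283,.05),C(201,330,.05),C(176,313,.05)]
l,q=np.mean(L,0),np.mean(R,0);print('slots',l,q,(l+q)/2,np.linalg.norm(l-q),yaw(l,q)-90)
for S in(L,R):print([round(np.linalg.norm(S[i]-S[i-1])*1000,1) for i in range(4)],yaw(S[0],S[3]),yaw(S[1],S[2]))
e=[[C(313,175,.061),C(150,440,.061)],[C(358,200,.061),C(200,452,.061)]];
for a,b in e:print('bar',yaw(a,b),a,b)
w=[C(187,195,.066),C(97,365,.066)];v=[C(405,290,.066),C(285,450,.066)];print('wall',yaw(*w),yaw(*v),w)
b=[C(521,378,.09),C(582,378,.09),C(580,420,.09),C(520,421,.09)];print('block',np.mean(b,0),yaw(b[0],b[1]))
```

```text
slots [ 0.40213473 -0.37628493  0.05      ] [ 0.41661364 -0.33558981  0.05      ] [ 0.40937419 -0.35593737  0.05      ] 0.04319412317672545 -19.585049961900353
[np.float64(22.2), np.float64(10.0), np.float64(22.8), np.float64(10.8)] -22.66449096519753 -20.381636159887243
[np.float64(22.0), np.float64(11.1), np.float64(21.2), np.float64(10.4)] -17.180864462942044 -19.024778097395966
bar -20.041955431628587 [ 0.34438248 -0.34118881  0.061     ] [ 0.45985687 -0.38331384  0.061     ]
bar -19.504622098604308 [ 0.34817468 -0.32463866  0.061     ] [ 0.45940398 -0.36403712  0.061     ]
wall -18.607320940971118 -22.249658682021828 [array([ 0.36245748, -0.37937491,  0.066     ]), array([ 0.43240489, -0.40292476,  0.066     ])]
block [ 0.38958078 -0.24252816  0.09      ] 106.56566283105695
```

>>> drive_tool(increments=[[[0.4,0,0,0,-0.029],[0.4,0,0,0,-0.058],[0.4,0,0,0,-0.087],[0.4,0,0,0,-0.116],[0.4,0,0,0,-0.125]]])

```text
time_s: 10.92
tcp_pos: [0.3923, -0.2428, 0.1479]
eef_rot: [179.9, -0.0, -118.4]
contact_force: [0.2, -0.8, -0.1]
gripper_width: 0.0614
gripper_force: 0.0
```

>>> drive_tool(increments=[[[0.4,0,0,0,-0.029],[0.4,0,0,0,-0.058],[0.4,0,0,0,-0.087],[0.4,0,0,0,-0.116],[0.4,0,0,0,-0.125]]])

```text
time_s: 11.55
tcp_pos: [0.3923, -0.2428, 0.1479]
eef_rot: [179.9, 0.1, -73.4]
contact_force: [0.3, 0.1, -0.3]
gripper_width: 0.0618
gripper_force: 0.0
```

>>> drive_tool(increments=[[[0.4,0,0,0,0],[0.4,0,0,0,0]]])

```text
time_s: 11.8
tcp_pos: [0.3927, -0.2429, 0.1484]
eef_rot: [180.0, 0.0, -73.6]
contact_force: [0.0, -0.4, 0.1]
gripper_width: 0.0611
gripper_force: 0.0
```

Run:
```python
from h import *
st(); plan(.393,-.243,.080,-73.5)
```

```text
11.8 [ 0.3927 -0.2429  0.1484] [ 1.7995e+02  3.0000e-02 -7.3640e+01] w 0.0611 F [ 0.  -0.4  0.1] g 0.0 q [ -7.2   5.1 -32.5  -0.  -52.5  23.6]
[0.001, -0.002, 0.57, -0.0]
```

>>> drive_tool(increments=[[[0.2,0,0,0.14,0],[0,0,0,0.3,0],[-0.1,0,0,0.45,0],[-0.2,0,0,0.57,0],[-0.3,0,0,0.57,0]]], squeeze=12)

```text
time_s: 12.42
tcp_pos: [0.3922, -0.2429, 0.0794]
eef_rot: [179.9, 0.1, -73.6]
contact_force: [0.7, 0.0, -0.2]
gripper_width: 0.0322
gripper_force: 0.0
```

>>> drive_tool(increments=[[[-0.4,0,0,0,0],[-0.5,0,0,0,0],[-0.55,0,0,0,0],[-0.6,0,0,0,0],[-0.7,0,0,0,0]]])

```text
time_s: 13.05
tcp_pos: [0.3932, -0.243, 0.0805]
eef_rot: [-180.0, -0.0, -73.6]
contact_force: [0.3, 1.7, 2.3]
gripper_width: 0.0159
gripper_force: 12.0
```

>>> drive_tool(increments=[[[-0.8,0,0,0,0],[-0.8,0,0,0,0]]])

```text
time_s: 13.3
tcp_pos: [0.3932, -0.2431, 0.0805]
eef_rot: [-180.0, -0.0, -73.5]
contact_force: [-0.5, 1.3, 2.8]
gripper_width: 0.0157
gripper_force: 12.0
```

>>> drive_tool(increments=[[[-0.5,0,0,0,0],[-0.3,0,0,0,0],[0,0,0,0,0],[0,0,0,-0.2,0],[0,0,0,-0.55,0]]])

```text
time_s: 13.92
tcp_pos: [0.3919, -0.2428, 0.1458]
eef_rot: [179.8, 0.1, -73.6]
contact_force: [0.9, -0.4, -0.1]
gripper_width: 0.0436
gripper_force: 0.0
```

>>> drive_tool(increments=[[[0,0,0,0,0.029],[0,0,0,0,0.058],[0,0,0,0,0.087],[0,0,0,0,0.116],[0,0,0,0,0.125]]])

```text
time_s: 14.55
tcp_pos: [0.393, -0.243, 0.1463]
eef_rot: [180.0, 0.0, -118.8]
contact_force: [0.1, -0.2, -0.0]
gripper_width: 0.0441
gripper_force: 0.0
```

>>> drive_tool(increments=[[[0,0,0,0,0.029],[0,0,0,0,0.058],[0,0,0,0,0.087],[0,0,0,0,0.116],[0,0,0,0,0.125]]])

```text
time_s: 15.18
tcp_pos: [0.393, -0.243, 0.1463]
eef_rot: [180.0, -0.0, -163.8]
contact_force: [0.0, 0.5, 0.1]
gripper_width: 0.0438
gripper_force: 0.0
```

>>> drive_tool(increments=[[[0,0,0,0,0],[0,0,0,0,0],[0,0,0,0,0]]])

```text
time_s: 15.55
tcp_pos: [0.3931, -0.243, 0.1463]
eef_rot: [180.0, -0.0, -163.5]
contact_force: [0.5, 0.4, -0.6]
gripper_width: 0.0436
gripper_force: 0.0
```

Run:
```python
from h import *
st(); im,m=snap('wrist','w4.png'); st(); print(proj(m,(.393,-.243,.09)))
# move to holder view in same relative geometry
plan(.411,-.356,r.get_state()['tcp_pos'][2],160.7,2)
```

```text
15.55 [ 0.3931 -0.243   0.1463] [ 180.     -0.   -163.51] w 0.0436 F [ 0.5  0.4 -0.6] g 0.0 q [ -7.2   5.2 -32.7  -0.  -52.1 -66.3]
15.6 [ 0.3931 -0.243   0.1464] [ 180.      0.   -163.52] w 0.0435 F [-0.3  0.1  0.1] g 0.0 q [ -7.2   5.2 -32.7  -0.  -52.1 -66.3]
[[322.58111174 227.79329284]]
[0.062, -0.473, -0.0, 0.05]
[-0.086, -0.469, -0.0, 0.05]
```

>>> drive_tool(increments=[[[0,0.02,-0.16,0,0.025],[0,0.04,-0.32,0,0.05],[0,0.062,-0.473,0,0.05]]])

```text
time_s: 15.98
tcp_pos: [0.4022, -0.3001, 0.1464]
eef_rot: [-180.0, 0.0, 178.4]
contact_force: [0.2, 0.1, 0.1]
gripper_width: 0.0441
gripper_force: 0.0
```

>>> drive_tool(increments=[[[0,-0.03,-0.16,0,0.025],[0,-0.06,-0.32,0,0.05],[0,-0.086,-0.469,0,0.05],[0,-0.086,-0.469,0,0.05],[0,-0.086,-0.469,0,0.05]]])

```text
time_s: 16.6
tcp_pos: [0.4105, -0.3559, 0.1462]
eef_rot: [180.0, -0.0, 160.5]
contact_force: [-0.6, -0.3, 0.6]
gripper_width: 0.0436
gripper_force: 0.0
```

Run:
```python
from h import *
st(); im,m=snap('wrist','w5.png'); st()
import json; json.dump({k:np.array(v).tolist() for k,v in m.items()},open('m5.json','w'))
print(proj(m,(.411,-.356,.05)))
a=cv2.imread('pics/w4.png')[150:270,260:380]; b=im[:,:,::-1][120:300,225:425]
o=np.zeros((600,800,3),np.uint8); o[:540,:600]=cv2.resize(b,(600,540),interpolation=cv2.INTER_CUBIC); o[:200,600:]=cv2.resize(cv2.imread('pics/w4.png')[190:250,290:350],(200,200),interpolation=cv2.INTER_CUBIC)
cv2.imwrite('pics/c5.png',o)
```

```text
16.6 [ 0.4105 -0.3559  0.1462] [ 1.7999e+02 -3.0000e-02  1.6054e+02] w 0.0436 F [-0.6 -0.3  0.6] g 0.0 q [-20.3  12.8 -23.2  -0.  -54.1 -89.2]
16.65 [ 0.4106 -0.3557  0.1463] [ 1.7999e+02 -1.0000e-02  1.6054e+02] w 0.044 F [-0.1  0.5  0.2] g 0.0 q [-20.2  12.8 -23.2  -0.  -54.1 -89.2]
[[323.00836137 209.71903994]]
```

View pics/c5.png

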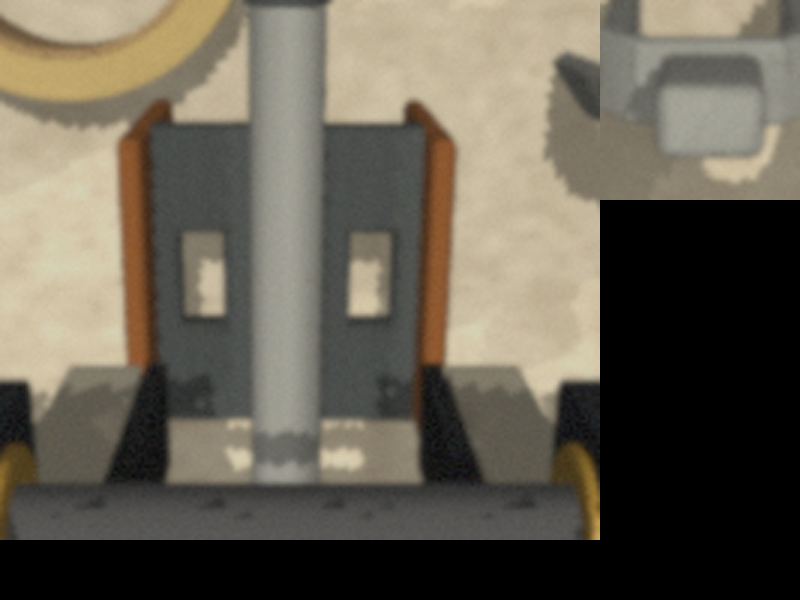

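Run:
```python
from h import *
import json
m5={k:np.array(v) for k,v in json.load(open('m5.json')).items()}
s=r.get_state()
def corr(u,v,z,m): return onz(m,u,v,z)
a=corr(320.5,211.5,.05,m5); b=corr(319.5,213.6,.05,m5); print('seat raw',a,'corr',b)
# in tool frame relative to TCP for both views
def tool(p,tcp,yaw):
    d=np.array(p)-tcp; w=np.radians(yaw); return [d[0]*np.cos(w)+d[1]*np.sin(w),d[0]*np.sin(w)-d[1]*np.cos(w)]
print(np.round(np.array(tool(b,s['tcp_pos'],160.54))/.12,3))
# block rows in w4: luminance profile
g=cv2.cvtColor(cv2.imread('pics/w4.png'),cv2.COLOR_BGR2GRAY); print(g[195:245,318:330].mean(1).round().astype(int).tolist()); print(g[222:232,300:350].mean(0).round().astype(int).tolist())
c=json.load(open('m5.json'));K=np.array(c['camera_matrix'])
# scale px/mm along tool x at z=.09 rel. tcp
p0=proj(m5,np.array([.4106,-.3557,.09]));w=np.radians(160.54);t=np.array([np.cos(w),np.sin(w),0])
print(p0,[proj(m5,np.array([.4106,-.3557,.09])+t*k/1000) for k in(-8,8)],proj(m5,np.array([.4106,-.3557,.065])+t*.010))
```

```text
seat raw [ 0.41172415 -0.35831374  0.05      ] corr [ 0.41308497 -0.35961782  0.05      ]
[-0.03  -0.024]
[186, 184, 184, 183, 179, 162, 141, 138, 147, 149, 140, 120, 101, 95, 94, 95, 95, 96, 99, 105, 118, 136, 150, 157, 160, 161, 162, 161, 161, 160, 160, 160, 160, 158, 159, 158, 158, 157, 155, 151, 142, 136, 149, 167, 175, 174, 170, 166, 155, 140]
[114, 111, 110, 109, 109, 107, 108, 118, 132, 144, 153, 159, 160, 161, 162, 162, 161, 161, 159, 159, 160, 160, 160, 160, 159, 160, 160, 159, 159, 160, 159, 159, 160, 158, 158, 155, 149, 142, 135, 140, 154, 162, 161, 153, 141, 135, 132, 132, 133, 133]
[[323.34668324 227.81391683]] [array([[323.31622359, 239.08762941]]), array([[323.37779477, 216.29893407]])] [[323.28560011 202.31225609]]
```

The view shows the slots, the bar and the clamp block, so I have the holder position corrected for camera bias: seat ≈ (0.413, −0.359), yaw 160.5. I'll go back and grip the block.

>>> drive_tool(increments=[[[0,0.05,0.16,0,-0.025],[0,0.1,0.32,0,-0.05],[0,0.143,0.455,0,-0.05]]])

```text
time_s: 17.02
tcp_pos: [0.4129, -0.2978, 0.1465]
eef_rot: [-180.0, 0.0, 178.5]
contact_force: [0.1, -0.4, 0.6]
gripper_width: 0.0438
gripper_force: 0.0
```

Run:
```python
from h import *
st(); plan(.393,-.243,.1463,-163.5)
```

```text
17.02 [ 0.4129 -0.2978  0.1465] [-1.8000e+02  1.0000e-02  1.7847e+02] w 0.0438 F [ 0.1 -0.4  0.6] g 0.0 q [-13.7   9.6 -27.3  -0.  -53.1 -77.9]
[0.178, 0.452, 0.002, -0.05]
```

>>> drive_tool(increments=[[[0,0.06,0.16,0,-0.025],[0,0.12,0.32,0,-0.05],[0,0.178,0.452,0,-0.05],[0,0.178,0.452,0,-0.05],[0,0.178,0.452,0,-0.05]]])

```text
time_s: 17.65
tcp_pos: [0.3934, -0.2442, 0.1466]
eef_rot: [-180.0, 0.0, -163.7]
contact_force: [0.6, -0.6, 0.6]
gripper_width: 0.0438
gripper_force: 0.0
```

Run:
```python
from h import *
st(); plan(.393,-.243,.0795,-163.5)
```

```text
17.65 [ 0.3934 -0.2442  0.1466] [-1.7997e+02  3.0000e-02 -1.6368e+02] w 0.0438 F [ 0.6 -0.6  0.6] g 0.0 q [ -7.3   5.2 -32.6   0.  -52.1 -66.3]
[0.001, 0.01, 0.559, -0.001]
```

>>> drive_tool(increments=[[[0,0,0.006,0.1,0],[0,0,0.006,0.25,0],[0,0,0.006,0.4,0],[0,0,0.006,0.555,0],[-0.1,0,0.006,0.555,0]]])

```text
time_s: 18.27
tcp_pos: [0.3914, -0.2435, 0.0779]
eef_rot: [179.9, -0.2, -163.6]
contact_force: [0.1, -0.1, 0.2]
gripper_width: 0.0406
gripper_force: 0.0
```

>>> drive_tool(increments=[[[-0.2,0,0,0,0],[-0.35,0,0,0,0],[-0.45,0,0,0,0],[-0.55,0,0,0,0],[-0.7,0,0,0,0]]], squeeze=12)

```text
time_s: 18.9
tcp_pos: [0.3931, -0.2434, 0.0801]
eef_rot: [-180.0, 0.0, -163.5]
contact_force: [-0.8, 2.0, 3.7]
gripper_width: 0.0218
gripper_force: 12.0
```

>>> drive_tool(increments=[[[-1,0,0,0,0],[-1,0,0,0,0],[-1,0,0,-0.05,0],[-1,0,0,-0.1,0],[-1,0,0,-0.1,0]]], squeeze=45)

```text
time_s: 19.52
tcp_pos: [0.3931, -0.2435, 0.0923]
eef_rot: [-180.0, 0.0, -163.6]
contact_force: [0.7, -0.7, -1.5]
gripper_width: 0.0215
gripper_force: 45.0
```

Run:
```python
from h import *
st()
```

```text
19.52 [ 0.3931 -0.2435  0.0923] [-1.7997e+02  5.0000e-02 -1.6355e+02] w 0.0215 F [ 0.7 -0.7 -1.5] g 44.99675095081329 q [ -7.3   9.4 -36.6   0.  -44.  -66.3]
```

>>> drive_tool(increments=[[[-1,0,0,-0.18,0],[-1,0,0,-0.36,0],[-1,0,0,-0.54,0],[-1,0,0,-0.73,0],[-1,0,0,-0.73,0]]])

```text
time_s: 20.15
tcp_pos: [0.3938, -0.2436, 0.1807]
eef_rot: [-179.9, 0.2, -163.5]
contact_force: [0.2, 0.0, -2.5]
gripper_width: 0.0217
gripper_force: 45.0
```

Run:
```python
from h import *
st(); plan(.413,-.3589,.180,160.54,2)
```

```text
20.15 [ 0.3938 -0.2436  0.1807] [-1.7992e+02  1.7000e-01 -1.6355e+02] w 0.0217 F [ 0.2  0.  -2.5] g 44.99668300151825 q [ -7.3   3.  -30.    0.  -56.9 -66.3]
[0.059, -0.483, 0.003, 0.05]
[-0.093, -0.478, 0.003, 0.05]
```

>>> drive_tool(increments=[[[-1,0.015,-0.12,0,0.0125],[-1,0.03,-0.24,0,0.025],[-1,0.045,-0.36,0,0.0375],[-1,0.059,-0.483,0,0.05]]])

```text
time_s: 20.65
tcp_pos: [0.4019, -0.3012, 0.178]
eef_rot: [180.0, -0.1, 178.3]
contact_force: [0.1, 0.4, -2.4]
gripper_width: 0.0215
gripper_force: 45.0
```

>>> drive_tool(increments=[[[-1,-0.023,-0.12,0,0.0125],[-1,-0.046,-0.24,0,0.025],[-1,-0.07,-0.36,0,0.0375],[-1,-0.093,-0.478,0,0.05],[-1,-0.093,-0.478,0,0.05]]])

```text
time_s: 21.28
tcp_pos: [0.4115, -0.3589, 0.1778]
eef_rot: [180.0, -0.1, 160.4]
contact_force: [0.2, 0.5, -1.9]
gripper_width: 0.0217
gripper_force: 45.0
```

>>> drive_tool(increments=[[[-1,0,0,0,0],[-1,0,0,0,0],[-1,0,0,0,0]]])

```text
time_s: 21.65
tcp_pos: [0.4121, -0.3583, 0.1794]
eef_rot: [180.0, 0.0, 160.5]
contact_force: [0.3, 0.2, -0.7]
gripper_width: 0.0218
gripper_force: 45.0
```

Run:
```python
from h import *
st(); plan(.413,-.3589,.140,160.54,1)
```

```text
21.65 [ 0.4121 -0.3583  0.1794] [1.800e+02 1.000e-02 1.605e+02] w 0.0218 F [ 0.3  0.2 -0.7] g 44.99647915363312 q [-20.4  11.1 -20.4  -0.  -58.4 -89.1]
[-0.009, -0.002, 0.329, -0.0]
```

>>> drive_tool(increments=[[[-1,-0.009,-0.002,0.09,0],[-1,-0.009,-0.002,0.18,0],[-1,-0.009,-0.002,0.27,0],[-1,-0.009,-0.002,0.355,0],[-1,-0.009,-0.002,0.355,0]]])

```text
time_s: 22.28
tcp_pos: [0.4124, -0.359, 0.1356]
eef_rot: [180.0, -0.1, 160.4]
contact_force: [-0.0, -0.4, -0.3]
gripper_width: 0.0217
gripper_force: 45.0
```

Run:
```python
from h import *
st(); im,m=snap('wrist','w6.png'); st()
b=im[:,:,::-1][140:260,243:403]
cv2.imwrite('pics/c6.png',cv2.resize(b,(800,600),interpolation=cv2.INTER_CUBIC))
```

```text
22.27 [ 0.4124 -0.359   0.1356] [ 1.7999e+02 -1.2000e-01  1.6044e+02] w 0.0217 F [-0.  -0.4 -0.3] g 44.99662756919861 q [-20.5  13.8 -23.4  -0.  -52.9 -89. ]
22.32 [ 0.4128 -0.3592  0.1363] [-1.7999e+02 -6.0000e-02  1.6045e+02] w 0.0215 F [ 0.2  0.4 -1. ] g 44.99667942523956 q [-20.5  13.8 -23.4   0.  -52.9 -89. ]
```

View pics/c6.png

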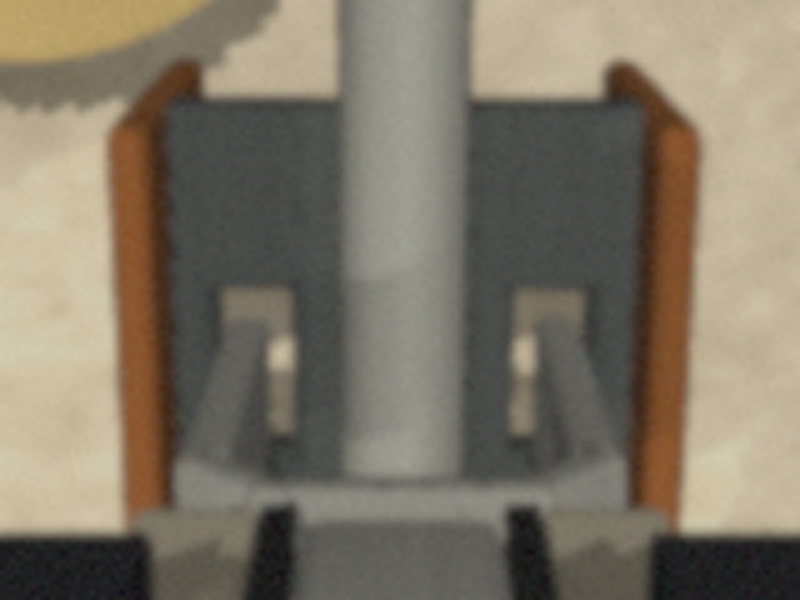

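The last view shows both feet right above or just entering the slots, within about 0.5 mm of centre. I'll lower it with light force monitoring.

>>> drive_tool(increments=[[[-1,0.004,-0.003,0.03,0],[-1,0.004,-0.003,0.06,0],[-1,0.004,-0.003,0.09,0],[-1,0.004,-0.003,0.12,0],[-1,0.004,-0.003,0.12,0]]])

```text
time_s: 22.95
tcp_pos: [0.4122, -0.3593, 0.122]
eef_rot: [180.0, -0.0, 160.4]
contact_force: [1.0, -1.1, -1.1]
gripper_width: 0.0218
gripper_force: 45.0
```

Run:
```python
from h import *
st(); print(r.get_state()['moment'])
```

```text
22.95 [ 0.4122 -0.3593  0.122 ] [ 1.8000e+02 -4.0000e-02  1.6044e+02] w 0.0218 F [ 1.  -1.1 -1.1] g 44.996631145477295 q [-20.5  14.6 -24.4  -0.  -51.  -89. ]
[-0.03987439 -0.17344197  0.0332871 ]
```

Feet are in the slots (z ≈ 42 mm, below the deck top). Continuing down.

>>> drive_tool(increments=[[[-1,0,0,0.06,0],[-1,0,0,0.12,0],[-1,0,0,0.17,0],[-1,0,0,0.21,0],[-1,0,0,0.21,0]]])

```text
time_s: 23.58
tcp_pos: [0.4122, -0.3593, 0.0967]
eef_rot: [180.0, -0.1, 160.4]
contact_force: [0.0, -1.0, -0.5]
gripper_width: 0.0217
gripper_force: 45.0
```

>>> drive_tool(increments=[[[-1,0,0,0.015,0],[-1,0,0,0.03,0],[-1,0,0,0.03,0]]])

```text
time_s: 23.95
tcp_pos: [0.4124, -0.3594, 0.0935]
eef_rot: [180.0, -0.0, 160.4]
contact_force: [0.0, -0.0, -1.3]
gripper_width: 0.0214
gripper_force: 45.0
```

>>> drive_tool(increments=[[[-1,0,0,0.01,0],[-1,0,0,0.02,0],[-1,0,0,0.02,0]]])

```text
time_s: 24.32
tcp_pos: [0.4124, -0.3594, 0.0911]
eef_rot: [180.0, -0.0, 160.4]
contact_force: [-0.9, -0.5, -1.7]
gripper_width: 0.0219
gripper_force: 45.0
```

>>> drive_tool(increments=[[[-1,0,0,0.008,0],[-1,0,0,0.008,0]]])

```text
time_s: 24.58
tcp_pos: [0.4124, -0.3594, 0.0902]
eef_rot: [-180.0, 0.0, 160.4]
contact_force: [-0.5, -0.2, -1.5]
gripper_width: 0.0218
gripper_force: 45.0
```

>>> drive_tool(increments=[[[-1,0,0,0.008,0],[-1,0,0,0.008,0]]])

```text
time_s: 24.82
tcp_pos: [0.4125, -0.3595, 0.09]
eef_rot: [-180.0, 0.0, 160.5]
contact_force: [-1.2, 2.4, 5.6]
gripper_width: 0.0216
gripper_force: 45.0
```

>>> drive_tool(increments=[[[-1,0,0,0.008,0],[-1,0,0,0.008,0]]])

```text
time_s: 25.08
tcp_pos: [0.4126, -0.3595, 0.0899]
eef_rot: [-180.0, 0.0, 160.5]
contact_force: [-3.6, 4.7, 14.5]
gripper_width: 0.0216
gripper_force: 45.0
```

Contact came at TCP 0.090, exactly the home height. I'll ease off, open, and retreat.

>>> drive_tool(increments=[[[-1,0,0,-0.01,0],[-0.4,0,0,-0.01,0],[-0.2,0,0,-0.01,0],[0,0,0,-0.01,0],[0,0,0,-0.01,0]]], squeeze=10)

```text
time_s: 25.7
tcp_pos: [0.4124, -0.3594, 0.0894]
eef_rot: [180.0, -0.0, 160.4]
contact_force: [-0.9, -0.2, 0.5]
gripper_width: 0.043
gripper_force: 0.0
```

>>> drive_tool(increments=[[[0,0,0,-0.1,0],[0,0,0,-0.3,0],[0,0,0,-0.6,0],[0,0,0,-0.9,0],[0,0,0,-0.9,0]]])

```text
time_s: 26.32
tcp_pos: [0.4141, -0.3604, 0.2016]
eef_rot: [-179.9, 0.4, 160.5]
contact_force: [0.3, 1.2, 0.7]
gripper_width: 0.0442
gripper_force: 0.0
```

Run:
```python
from h import *
st(); im,m=snap('wrist','w7.png')
g=cv2.cvtColor(im,cv2.COLOR_RGB2GRAY)
c=np.array([.4127,-.3592,.100]);print('block top expected',proj(m,c))
hi=np.array([.4127,-.3592,.104]);print('if 4mm high',proj(m,hi))
u,v=proj(m,c)[0].round().astype(int)
print('rows from',v-35,g[v-35:v+30,u-4:u+5].mean(1).round().astype(int).tolist()); print('cols from',u-45,g[v-3:v+4,u-45:u+45].mean(0).round().astype(int).tolist())
w=np.radians(160.5);t=np.array([np.cos(w),np.sin(w),0]);print('top edges',[proj(m,c+t*k)[0].round(1) for k in(-.008,.008)],'crown front top',proj(m,c+t*.01-[0,0,.025]))
```

```text
26.32 [ 0.4141 -0.3604  0.2016] [-179.94    0.38  160.48] w 0.0442 F [0.3 1.2 0.7] g 0.0 q [-20.5  10.1 -18.7   0.1 -60.9 -89. ]
block top expected [[323.9386152  204.10574801]]
if 4mm high [[323.95562153 205.64913943]]
rows from 169 [151, 151, 151, 151, 151, 151, 151, 151, 150, 149, 145, 142, 138, 131, 127, 131, 134, 129, 114, 100, 96, 97, 98, 101, 110, 128, 144, 152, 156, 157, 158, 156, 156, 155, 154, 155, 154, 154, 153, 153, 151, 142, 126, 112, 104, 104, 113, 129, 143, 148, 150, 150, 149, 149, 149, 150, 149, 150, 148, 149, 148, 149, 149, 149, 149]
cols from 279 [177, 140, 108, 99, 97, 93, 84, 68, 56, 58, 66, 71, 73, 73, 73, 74, 76, 83, 86, 86, 87, 91, 94, 99, 103, 111, 118, 121, 122, 123, 125, 133, 144, 152, 156, 156, 157, 156, 156, 155, 154, 155, 154, 154, 154, 155, 155, 154, 154, 155, 154, 154, 153, 151, 144, 134, 122, 113, 117, 122, 124, 122, 120, 112, 104, 98, 94, 90, 87, 84, 86, 88, 86, 79, 75, 75, 77, 79, 79, 80, 75, 65, 63, 73, 88, 96, 99, 97, 102, 130]
top edges [array([323.9, 213.7]), array([324. , 194.3])] crown front top [[323.87180946 184.08763503]]
```

The block's edges are where a fully seated clamp would put them (rows 194–211, columns centred on 323), and the arm is clear. Handing in.

```bash
python3 -c "
from h import *
print(job.close_job())"
```

```text
the job is handed in; nothing more can be done
None
```

The clamp was unhooked, stood on the bare worktop and released, then seated fully home on the holder's bar with both legs through the slots; the job is handed in at about 26 s, with no verdict returned.

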